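Load the kit tray, tall part last

TASK

Load the blue kit tray for the next machine rebuild. First set the low brass-coloured bushing upright in the small round recess, then stand the tall steel spindle, flange down, in the large recess, so that the tall part never stands in the way of the hand. Keep the spindle from tipping over, and leave both parts flat on the floors of their recesses.

Things in the scene. Friction and masses are not known exactly. Their poses are not given: they have to be found in the camera images.
- bushing_center (a point): Centre (half-way up, 14 mm above its underside) of the low brass-coloured bushing, a ring 32 mm in diameter and 28 mm high that stands loose and upright on the bench (z of this point along its axis, up), about 50 g. Grip it across its diameter by the upper 20 mm, because the recess is 5 mm deep and only 10 mm wider than the bushing all round. Not to be mistaken for the flatter grey bushing (42 mm wide, 14 mm high) or the small rust-brown spacer ring (30 mm wide, 10 mm high).
- spindle_center (a point): Centre (half-way up, 50 mm above its underside) of the tall steel spindle that stands loose and upright on the bench: a round flange 56 mm in diameter and 10 mm high at the foot, with a plain round barrel 26 mm in diameter above it up to 100 mm, about 0.4 kg. Grip it across the barrel anywhere between 30 and 100 mm up. z of this point runs along its axis, up.
- small_recess (a point): Centre of the floor of the small round recess in the blue kit tray, for the bushing: 52 mm in diameter, 5 mm deep, with a black floor. z is up; y runs along the tray's length, away from the large recess. The tray is fixed to the bench: a flat slab 120 x 190 x 15 mm, top 15 mm and recess floors 10 mm above the bench.
- large_recess (a point): Centre of the floor of the large round recess in the same tray, for the spindle: 76 mm in diameter, 5 mm deep, with a black floor, its centre 82 mm from that of the small recess. z is up; y runs along the tray towards the small recess.

How it is judged:
On the way, in this order (a step that is already met when the one before it is completed fails the run):
1. the bushing stands in the small recess while the spindle is not yet in the tray (horizontal distance between bushing_center and small_recess below 0.013 m and z of bushing_center in the frame of small_recess between 0.01 and 0.017 m and angle between bushing_center's own z axis and vertical below 0.1 rad and horizontal distance between spindle_center and large_recess above 0.08 m), for 0.2 s.
2. the spindle stands in the large recess, the bushing still in the small one (horizontal distance between bushing_center and small_recess below 0.013 m and z of bushing_center in the frame of small_recess between 0.01 and 0.017 m and angle between each of bushing_center, spindle_center's own z axis and vertical below 0.1 rad and horizontal distance between spindle_center and large_recess below 0.013 m and z of spindle_center in the frame of large_recess between 0.046 and 0.053 m), for 0.2 s.
At the end, for the whole second after the job is handed in: The bushing stands in the small recess and the spindle, flange down, in the large one, each within 13 mm of the recess's centre, down on its floor (within 3 mm) and upright within 0.1 rad (6 degrees) (all of step 2); the robot touches nothing.
It fails at once if the spindle is tipped over (more than 0.6 rad from upright) (angle between spindle_center's own z axis and vertical above 0.6 rad).
It also fails if it takes over 59 s, if anything falls off the work surface, if the arm or the gripper's body presses on something with over 40 N, if the wrist force passes 120 N, or if a joint passes its speed limit or range.

ROBOT

A 7-joint arm with a two-finger parallel gripper is mounted at the origin on the work surface; the furniture and walls round the work are solid. World frame = base frame: x ahead of the robot, y to its left, z up, the work surface at z = 0. Lengths are in m, angles in rad, forces in N, time in s.
With the tool pointing down it reaches from about 0.425 to 0.925 m from the base axis. Payload 6.8 kg.
Tool frame: the origin (TCP) lies on the mounting face of the last link; the fingertips stand 173 mm ahead of it and the grasp point (between the pads) lies 155 mm ahead of it; z points along the fingers, y is the line along which they close (so a half turn about z gives the same grasp; the last joint's range is limited). The gripper opens to 85 mm and grips with 20 to 120 N. Pads are 22 mm wide; open, the fingers measure 114 mm over their backs; the gripper's body (76 mm by 85 mm) begins 54 mm behind the grasp point. The pads swing forward as they close: fully open they stand 13 mm farther back than shut.
Start: joints at [1.091, 0.477, 0.022, 1.555, -0.011, 1.109, -0.083], TCP at [0.245, -0.629, 0.405] pointing down, gripper open.
Joint ranges: [-2.96, 2.96], [-0.34, 2.1], [-1.41, 1.46], [0.24, 2.44], [-1.37, 4.51], [0.17, 1.92], [-2.96, 2.96]. Speed limits (rad/s): [2.39, 2.39, 3.14, 3.14, 3.14, 3.14, 3.14].

INTERFACE

Orientations are given as a unit quaternion [w, x, y, z].
In Python, from station import bot gives the robot as it stands. The module is installed in compiled form; this text tells all that it offers.
- The arm moves only by the shell command python3 -m pendant 'ROWS' [FORCE]. ROWS is JSON, a list of rows, each a list of 5 numbers: the finger opening in m, from 0 to 0.0854, then the shift along the tool's x, y, z in m, then the turn about the tool's z in degrees. In form: [[jaw, x, y, z, yaw], ...]. A call has 1 to 12 rows; each row shifts and turns the commanded pose from where the row before left it, along the tool's axes as they then stand; what a row does not reach is not made up. A row lasts 1/12 s, in which the tool goes at most 41.7 mm and 7.16 degrees, less where a joint would pass 70% of its speed; a pose out of reach is approached as far as the arm can. A call with a gripper value outside its range is refused whole. The fingers move at their own pace and stop on an object; FORCE is the grip in N (left out, the last holds). Time passes only in rows, so rows that do not move let the fingers close. It gives the time, the measured TCP pose, the force, the opening and the grip force at its end, in the units of the state.
- bot.get_obs(): the state, without advancing time (a new reading comes with each control period).
- bot.read_camera(name): name is "scene" or "top"; returns (picture, depth): 480x640x3 uint8, blue, green, red; 480x640 float32, m along the optical axis (not along the pixel's ray), 0 where there is no reading.
- bot.camera_model(name): a dict with "intrinsics" (3x3 intrinsics, pixels), "R" (3x3) and "t" (3): a world point X has camera coordinates R X + t. Camera axes: x right, y down, z forward; pixel columns grow to the right and rows downward; lengths in m; the calibration is good to about 2 mm. A picture is of the moment at which its call begins. camera_model takes no time and is no camera call.
- bot.hand_in(): hands the job in; it is judged then, once.
Trained networks look in the newest picture that a camera, given by its name, has taken for a name from the list of things; names that differ only in an ending like _2 or _b are one class to them, and where a whole thing is asked for, a point or a joint stands for the part that bears it (a point fixed in the world has none). Each returns a list of dicts, best first, with "score" (0 to 1); they miss things now and then, are a little off and sometimes report something else, mostly with a low value. They report only what shows in the picture. A call takes as long as a camera call.
- bot.boxes_of(name, camera): "at" ([column, row] in pixels, amid what is visible of it).
- bot.trace(name, camera): "mask" (480x640 bool, what is visible of it) and "at" ([column, row] in pixels, amid what is visible of it).
- bot.pinpoint(name, camera): "at" ([column, row] in pixels: a listed point, or the origin of a listed thing).
The state is a dict: "t": time; "q": joint angles; "joint_vel": joint speeds; "joint_torque": joint torques, N m; "eef_pos": TCP position; "tool_rot": TCP orientation; "contact_force": force on the tool from outside, world axes, zero at the start; "torque": the same for the moment, N m; "gripper_width": opening from 0.0 (shut) to 1.0 (fully open); "grasp_force": force on a finger pad.
Only numpy, scipy, OpenCV 4.12 (cv2) and the standard library are available. Lean on these libraries where they do the work, as an engineer would, in place of code of your own. Each camera call takes 0.05 s, during which the arm holds its last target. There are 200 camera calls.

## Working session

There is one attempt and no reset: what is moved stays moved. The work goes in short steps, Python scripts to look and compute and a shell command to move; the robot and the scene stay as the last step left them, time stands still between calls to the robot, and variables do not carry over. Pictures are saved under pics/ and viewed, at most 10 in all, crops included, and the job is handed in when it is done.

```bash
mkdir -p pics
cat > h.py <<'E'
from station import bot
import numpy as np, cv2
from scipy.spatial.transform import Rotation as R
def ray(cam,px):
    m=bot.camera_model(cam);K=np.array(m["intrinsics"]);Rm=np.array(m["R"]);t=np.array(m["t"])
    return -Rm.T@t, Rm.T@np.linalg.inv(K)@np.array([px[0],px[1],1.])
def atz(cam,px,z):
    c,d=ray(cam,px); return c+d*(z-c[2])/d[2]
def tool():
    o=bot.get_obs();return np.array(o["eef_pos"]),R.from_quat(np.roll(o["tool_rot"],-1)),o
Z=dict(bushing_center=.014,spindle_center=.05,small_recess=.01,large_recess=.01)
E
python3 - <<'E'
from h import *
for c in ["scene","top"]:
    p,d=bot.read_camera(c);cv2.imwrite(f"pics/{c}0.png",p)
    for n in Z:
        for r in bot.pinpoint(n,c)[:3]: print(c,n,round(r["score"],2),np.round(r["at"]),np.round(atz(c,r["at"],Z[n]),3))
p,r,o=tool();print(o["t"],p,r.as_matrix().round(3),o["gripper_width"])
E
```

```text
scene bushing_center 0.55 [262. 260.] [0.58  0.127 0.014]
scene spindle_center 0.89 [303. 292.] [0.432 0.141 0.05 ]
scene small_recess 0.94 [388. 239.] [ 0.503 -0.093  0.01 ]
scene large_recess 0.92 [368. 219.] [ 0.576 -0.106  0.01 ]
top bushing_center 0.58 [297. 219.] [0.58  0.121 0.014]
top spindle_center 0.9 [284. 294.] [0.435 0.145 0.05 ]
top small_recess 0.69 [409. 259.] [ 0.497 -0.094  0.01 ]
top large_recess 0.69 [416. 218.] [ 0.577 -0.112  0.01 ]
0.5 [ 0.24521287 -0.62888239  0.40464715] [[ 0.932  0.363 -0.   ]
 [ 0.363 -0.932  0.   ]
 [-0.    -0.    -1.   ]] 1.0000645728756201
```

View pics/top0.png

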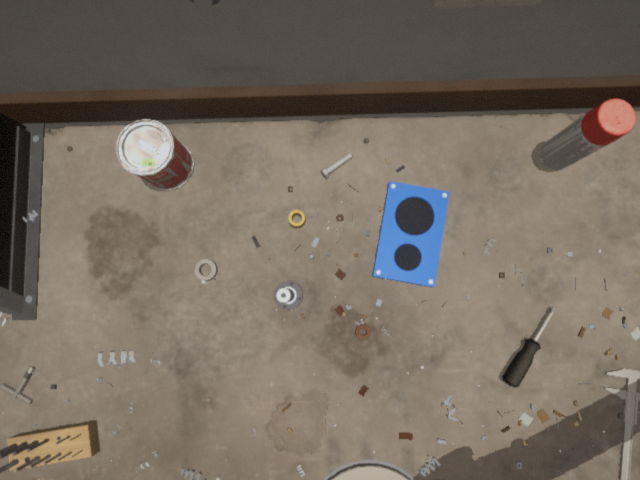

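View pics/scene0.png

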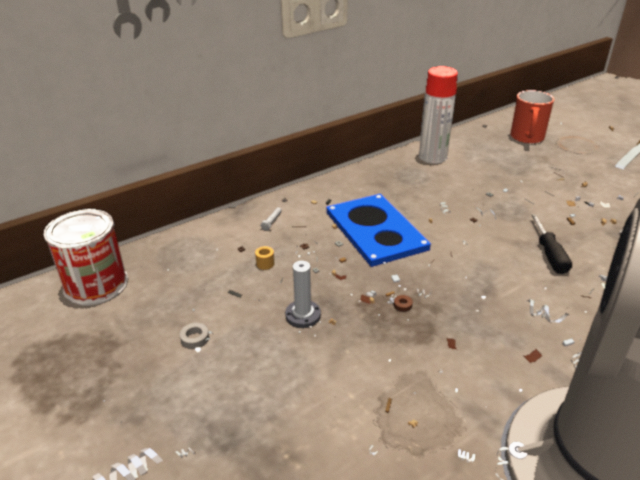

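The top view shows the brass ring at (297,218), the spindle at (286,294), and the tray recesses at (409,258) small and (415,216) large. In the scene view these are at (264,258), (303,292), (388,238) and (368,216). The networks agree with both pictures, so I'll refine with the shapes.

Run:
```python
from h import *
p,d=bot.read_camera("top")
hsv=cv2.cvtColor(p,cv2.COLOR_BGR2HSV)
blk=(hsv[...,2]<50).astype(np.uint8); blk[:180]=0;blk[290:]=0;blk[:,:370]=0;blk[:,450:]=0
for c in cv2.findContours(blk,0,2)[0]:
    if len(c)>20:
        e=cv2.fitEllipse(c);print("recess",e,atz("top",e[0],.01).round(4))
b=((hsv[...,0]>15)&(hsv[...,0]<35)&(hsv[...,1]>130)).astype(np.uint8);b[:200]=0;b[240:]=0;b[:,:280]=0;b[:,315:]=0
c=max(cv2.findContours(b,0,2)[0],key=len);e=cv2.minEnclosingCircle(c);print("bush",e,atz("top",e[0],.02).round(4))
for cam in["top","scene"]:
  q,d=bot.read_camera(cam)
  r=bot.trace("spindle_center",cam)[0];m=r["mask"];v,u=np.nonzero(m&(d>0))
  m0=bot.camera_model(cam);C=-np.array(m0["R"]).T@m0["t"]
  P=np.array([C+ray(cam,(a,bb))[1]*d[bb,a] for a,bb in zip(u,v)])
  for lo,hi in[(.09,.11),(.03,.09),(.005,.015)]:
    s=P[(P[:,2]>lo)&(P[:,2]<hi)]
    if len(s):print(cam,"sp",r["score"],lo,len(s),s.mean(0).round(4),((s.max(0)+s.min(0))/2).round(4),np.ptp(s,axis=0).round(3))
p,r,o=tool()
g=lambda x,y:print(x,y,(r.inv().apply(np.array([x,y,p[2]])-p)*1000).round())
g(.58,.124);
```

```text
bush ((296.0, 216.0), 5.099119663238525) [0.5859 0.1225 0.02  ]
top sp 0.83 0.09 174 [0.4344 0.1415 0.1002] [0.4338 0.1422 0.0972] [0.024 0.025 0.013]
top sp 0.83 0.03 34 [0.4349 0.1313 0.0622] [0.4346 0.1332 0.0597] [0.023 0.008 0.059]
top sp 0.83 0.005 400 [0.4343 0.1387 0.0109] [0.4345 0.1418 0.0102] [0.052 0.055 0.01 ]
scene sp 0.56 0.09 247 [0.4304 0.1446 0.0989] [0.4324 0.143  0.097 ] [0.028 0.025 0.014]
scene sp 0.56 0.03 512 [0.426  0.1471 0.0602] [0.4294 0.1429 0.06  ] [0.021 0.026 0.06 ]
scene sp 0.56 0.005 505 [0.426  0.1473 0.0112] [0.4338 0.1424 0.01  ] [0.056 0.055 0.01 ]
0.58 0.124 [ 585. -580.   -0.]
```

```bash
r='[0.07,0.0244,-0.0242,0,0]'; python3 -m pendant '[[0.07,0.0244,-0.0242,0,0],[0.07,0.0244,-0.0242,0,0],[0.07,0.0244,-0.0242,0,0],[0.07,0.0244,-0.0242,0,0],[0.07,0.0244,-0.0242,0,0],[0.07,0.0244,-0.0242,0,0],[0.07,0.0244,-0.0242,0,0],[0.07,0.0244,-0.0242,0,0],[0.07,0.0244,-0.0242,0,0],[0.07,0.0244,-0.0242,0,0],[0.07,0.0244,-0.0242,0,0],[0.07,0.0244,-0.0242,0,0]]'
python3 -m pendant '[[0.07,0.0244,-0.0242,0,0],[0.07,0.0244,-0.0242,0,0],[0.07,0.0244,-0.0242,0,0],[0.07,0.0244,-0.0242,0,0],[0.07,0.0244,-0.0242,0,0],[0.07,0.0244,-0.0242,0.01,0],[0.07,0.0244,-0.0242,0.02,0],[0.07,0.0244,-0.0242,0.02,0],[0.07,0.0244,-0.0242,0.02,0],[0.07,0.0244,-0.0242,0.02,0],[0.07,0.0244,-0.0242,0.02,0],[0.07,0.0244,-0.0242,0.01,0]]'
python3 - <<'E'
from h import *
q,d=bot.read_camera("scene");cv2.imwrite("pics/s1.png",cv2.resize(q[130:370,150:470],(800,600)))
r=bot.trace("bushing_center","scene")
m0=bot.camera_model("scene");C=-np.array(m0["R"]).T@m0["t"]
for k in r[:2]:
    v,u=np.nonzero(k["mask"]&(d>0));P=np.array([C+ray("scene",(a,b))[1]*d[b,a] for a,b in zip(u,v)])
    print(k["score"],k["at"],len(P),np.percentile(P,[3,97],axis=0).round(3))
for n in Z:
    for k in bot.pinpoint(n,"scene")[:2]: print(n,round(k["score"],2),np.round(k["at"]),atz("scene",k["at"],Z[n]).round(4))
p,r,o=tool();print(o["t"],p,r.as_matrix().round(3)[:2])
E
```

```text
t: 1.75
eef_pos: [0.4129, -0.2504, 0.4051]
tool_rot: [0.0, 0.983, 0.185, 0.0]
contact_force: [0.1, -0.7, 0.7]
gripper_width: 0.821
grasp_force: 0.0
t: 2.75
eef_pos: [0.5797, 0.1261, 0.2822]
tool_rot: [0.0, 0.983, 0.185, -0.001]
contact_force: [-0.2, -0.4, 0.5]
gripper_width: 0.821
grasp_force: 0.0
0.63 [263.1, 258.6] 399 [[0.565 0.109 0.002]
 [0.596 0.137 0.031]]
bushing_center 0.8 [262. 262.] [0.5759 0.1305 0.014 ]
spindle_center 0.79 [300. 293.] [0.4347 0.1459 0.05  ]
small_recess 0.56 [388. 240.] [ 0.5025 -0.0911  0.01  ]
large_recess 0.67 [366. 218.] [ 0.5811 -0.1058  0.01  ]
3.05 [0.57987879 0.12362833 0.28500007] [[ 0.932  0.362  0.   ]
 [ 0.362 -0.932 -0.001]]
```

View pics/s1.png

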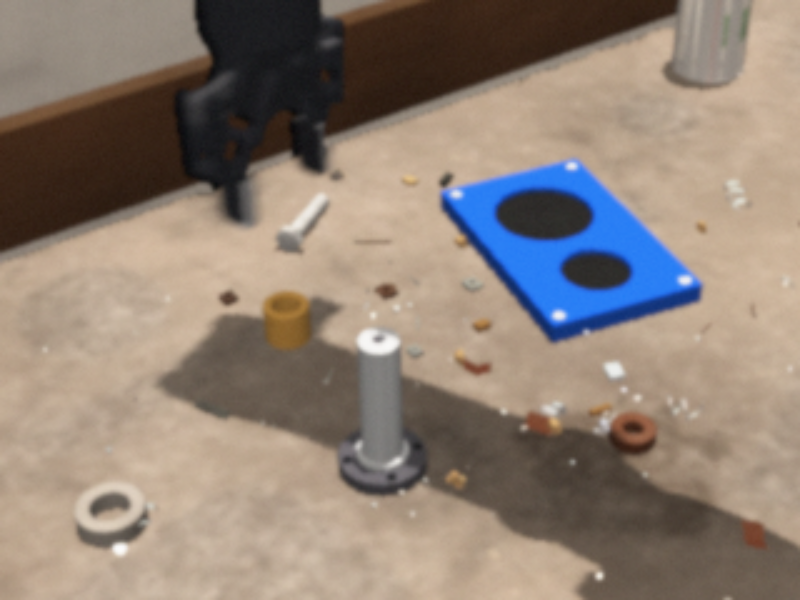

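The crop shows the hand above the bushing (288,320 in the crop), with the bench clear around it. Descending to grip.

```bash
python3 -m pendant '[[0.07,0,0.0005,0.02,0],[0.07,0,0,0.025,0],[0.07,0,0,0.025,0],[0.07,0,0,0.02,0],[0.07,0,0,0.012,0],[0.07,0,0,0,0],[0.02,0,0,0,0],[0.02,0,0,0,0],[0.02,0,0,0,0],[0.02,0,0,0,0],[0.02,0,0,0,0],[0.02,0,0,0,0]]' 35
python3 - <<'E'
from h import *
for c,(r0,r1,c0,c1) in dict(scene=(185,270,320,435),top=(180,290,372,450)).items():
    p,d=bot.read_camera(c);s=p[r0:r1,c0:c1].astype(int)
    k=((s.max(2)<90)).astype(np.uint8)
    for q in cv2.findContours(k,0,2)[0]:
        if cv2.contourArea(q)>200:
            e=cv2.fitEllipse(q);a=(e[0][0]+c0,e[0][1]+r0);print(c,np.round(a,1),np.round(e[1],1),atz(c,a,.01).round(4))
E
```

```text
t: 4.05
eef_pos: [0.5808, 0.1245, 0.1845]
tool_rot: [0.0, 0.983, 0.185, 0.001]
contact_force: [-1.1, -0.4, 6.8]
gripper_width: 0.355
grasp_force: 34.5
scene [388. 238.] [12.4 25.6] [ 0.506 -0.095  0.01 ]
scene [367.2 215.5] [17.5 36.4] [ 0.5866 -0.112   0.01  ]
top [407.8 265.4] [35.4 81.5] [ 0.4843 -0.0919  0.01  ]
top [414.1 215.7] [35.6 36.4] [ 0.5816 -0.1088  0.01  ]
```

```bash
python3 -m pendant '[[0.02,0,0,-0.02,0],[0.02,0,0,-0.02,0],[0.02,0,0,-0.01,0],[0.02,-0.017,0.0193,0,0],[0.02,-0.017,0.0193,0,0],[0.02,-0.017,0.0193,0,0],[0.02,-0.017,0.0193,0,0],[0.02,-0.017,0.0193,0,0],[0.02,-0.017,0.0193,0,0],[0.02,-0.017,0.0193,0,0],[0.02,-0.017,0.0193,0,0],[0.02,-0.017,0.0193,0,0]]'
python3 -m pendant '[[0.02,0,0,0,0],[0.02,0,0,0,0]]'
python3 - <<'E'
from h import *
q,d=bot.read_camera("scene");cv2.imwrite("pics/s2.png",cv2.resize(q[130:310,250:490],(800,600)))
s=q[185:280,320:440].astype(int);k=(s.max(2)<90).astype(np.uint8)
# tray edges: blue mask corner points
hsv=cv2.cvtColor(q,cv2.COLOR_BGR2HSV)
for c in ["top"]:
    p,d=bot.read_camera(c);h=cv2.cvtColor(p,cv2.COLOR_BGR2HSV)
    b=((h[...,0]>100)&(h[...,0]<125)&(h[...,1]>150)&(h[...,2]>40)).astype(np.uint8)
    cs=max(cv2.findContours(b,0,2)[0],key=cv2.contourArea);print(cv2.contourArea(cs))
    e=cv2.minAreaRect(cs);print(e);[print(atz(c,v,.015).round(4)) for v in cv2.boxPoints(e)]
    print("centre",atz(c,e[0],.015).round(4))
    cv2.imwrite("pics/t2.png",cv2.resize(p[160:310,330:530],(800,600)))
E
```

```text
t: 5.15
eef_pos: [0.5002, -0.094, 0.2332]
tool_rot: [0.0, 0.983, 0.185, 0.001]
contact_force: [0.8, 0.6, 0.0]
gripper_width: 0.352
grasp_force: 35.0
t: 5.32
eef_pos: [0.5001, -0.0946, 0.233]
tool_rot: [0.0, 0.983, 0.183, 0.0]
contact_force: [0.6, 1.0, -0.1]
gripper_width: 0.35
grasp_force: 35.0
823.5
((399.8243408203125, 256.5540466308594), (46.5249137878418, 46.85371398925781), 9.462322235107422)
[ 0.4658 -0.0232  0.015 ]
[ 0.5552 -0.0417  0.015 ]
[ 0.5377 -0.1302  0.015 ]
[ 0.4487 -0.1109  0.015 ]
centre [ 0.5016 -0.0765  0.015 ]
```

View pics/s2.png

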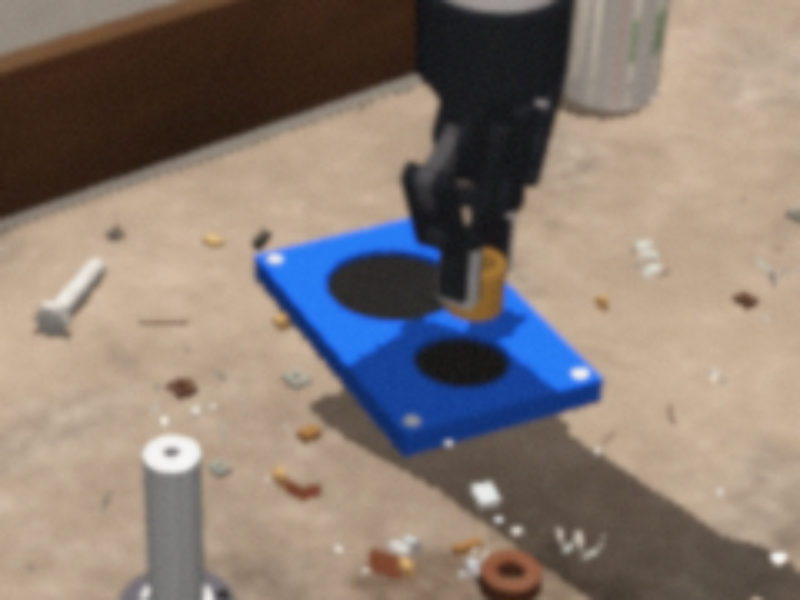

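The bushing is held above the tray, and the small recess is at (462,362) in the crop. I'll check the tray geometry in the unobstructed first top picture.

Run:
```python
from h import *
p=cv2.imread("pics/top0.png");h=cv2.cvtColor(p,cv2.COLOR_BGR2HSV)
b=((h[...,0]>100)&(h[...,0]<125)&(h[...,1]>150)&(h[...,2]>80)).astype(np.uint8)
cs,hi=cv2.findContours(b,cv2.RETR_CCOMP,2)
for i,c in enumerate(cs):
    if cv2.contourArea(c)>300:
        e=cv2.fitEllipse(c);print(hi[0][i][3],cv2.contourArea(c),np.round(e[0],1),np.round(e[1],1),atz("top",e[0],.015).round(4))
        if hi[0][i][3]<0:
            e=cv2.minAreaRect(c);print("rect",e[1],atz("top",e[0],.015).round(4),[atz("top",v,.015)[:2].round(4) for v in cv2.boxPoints(e)])
```

```text
-1 594.5 [423.8 210.7] [43.8 45.8] [ 0.5902 -0.1273  0.015 ]
rect (42.28498840332031, 47.093318939208984) [ 0.5883 -0.1262  0.015 ] [array([ 0.5495, -0.077 ]), array([ 0.6417, -0.0942]), array([ 0.6274, -0.1759]), array([ 0.5355, -0.1578])]
```

Run:
```python
from h import *
p=cv2.imread("pics/top0.png").astype(int)
b=((p[...,0]-p[...,2])>50).astype(np.uint8);b[:170]=0;b[300:]=0;b[:,:360]=0;b[:,460:]=0
cs,hi=cv2.findContours(b,cv2.RETR_CCOMP,cv2.CHAIN_APPROX_NONE)
for i,c in enumerate(cs):
    if cv2.contourArea(c)>300:
        e=cv2.fitEllipse(c);print(hi[0][i][3],cv2.contourArea(c),np.round(e[0],1),np.round(e[1],1),atz("top",e[0],.012).round(4))
        if hi[0][i][3]<0:
            e=cv2.minAreaRect(c);print("rect",e[1],atz("top",e[0],.015).round(4),[atz("top",v,.015)[:2].round(4) for v in cv2.boxPoints(e)])
```

```text
-1 5900.0 [411. 234.] [ 70.8 116.9] [ 0.5454 -0.1008  0.012 ]
rect (62.967689514160156, 97.22756958007812) [ 0.5456 -0.1007  0.015 ] [array([ 0.4651, -0.0211]), array([ 0.6527, -0.0609]), array([ 0.6276, -0.1818]), array([ 0.4413, -0.1394])]
0 551.5 [407.2 256.9] [26.2 26.9] [ 0.5008 -0.0913  0.012 ]
0 1148.0 [414.  215.8] [37.7 38.8] [ 0.5812 -0.1083  0.012 ]
```

```bash
python3 -m pendant '[[0.02,0.0023,-0.0033,0,0],[0.02,0,0,0.012,0],[0.02,0,0,0.012,0],[0.02,0,0,0.008,0],[0.02,0,0,0.004,0],[0.02,0,0,0.003,0],[0.02,0,0,0,0],[0.02,0,0,0,0]]'
python3 - <<'E'
from h import *
q,d=bot.read_camera("scene");cv2.imwrite("pics/s3.png",cv2.resize(q[170:290,310:470],(800,600)))
E
```

```text
t: 6.08
eef_pos: [0.5008, -0.0884, 0.1943]
tool_rot: [-0.0, 0.983, 0.185, -0.001]
contact_force: [-8.3, 2.0, 19.7]
gripper_width: 0.351
grasp_force: 36.9
```

View pics/s3.png

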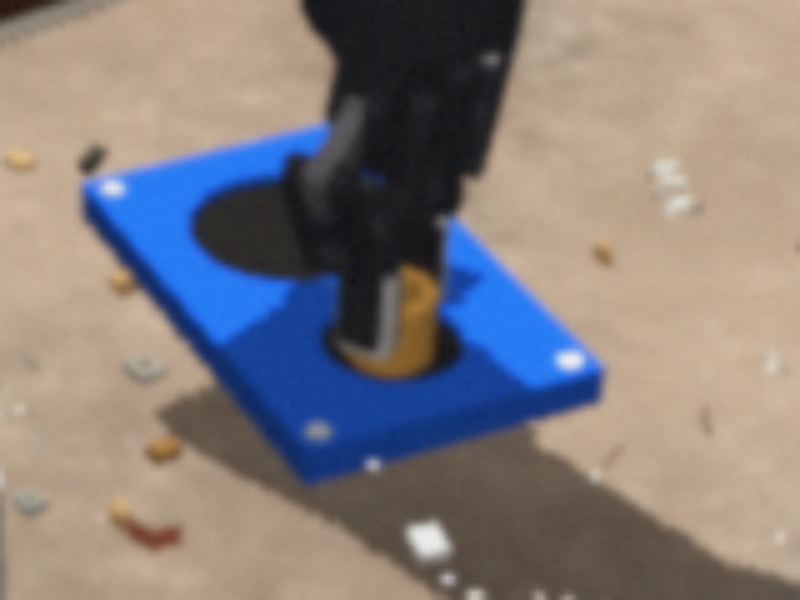

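The bushing (400,330) sits inside the small recess with floor visible around it. Releasing and rising.

```bash
python3 -m pendant '[[0.06,0,0,-0.001,0],[0.06,0,0,0,0],[0.06,0,0,0,0],[0.06,0,0,0,0],[0.06,0,0,-0.01,0],[0.06,0,0,-0.02,0],[0.07,0,0,-0.025,0],[0.07,0,0,-0.03,0],[0.07,0,0,-0.03,0],[0.07,0,0,0,0]]'
python3 - <<'E'
from h import *
m0=bot.camera_model("scene");C=-np.array(m0["R"]).T@m0["t"]
q,d=bot.read_camera("scene");cv2.imwrite("pics/s4.png",cv2.resize(q[170:290,310:470],(800,600)))
for k in bot.trace("bushing_center","scene")[:1]:
    v,u=np.nonzero(k["mask"]&(d>0));P=np.array([C+ray("scene",(a,b))[1]*d[b,a] for a,b in zip(u,v)])
    print(k["score"],k["at"],len(P),np.percentile(P,[3,97],axis=0).round(3))
p,r,o=tool();print(o["t"],p)
print((r.inv().apply(np.array([.434,.142,p[2]])-p)*1000).round())
E
```

```text
t: 6.97
eef_pos: [0.5035, -0.0889, 0.3156]
tool_rot: [0.001, 0.983, 0.185, 0.004]
contact_force: [1.7, -0.0, 0.1]
gripper_width: 0.822
grasp_force: 0.0
0.77 [387.1, 234.2] 360 [[ 0.484 -0.101  0.013]
 [ 0.512 -0.073  0.041]]
7.0667 [ 0.50188099 -0.08913126  0.31132751]
[  21. -240.   -0.]
```

View pics/s4.png

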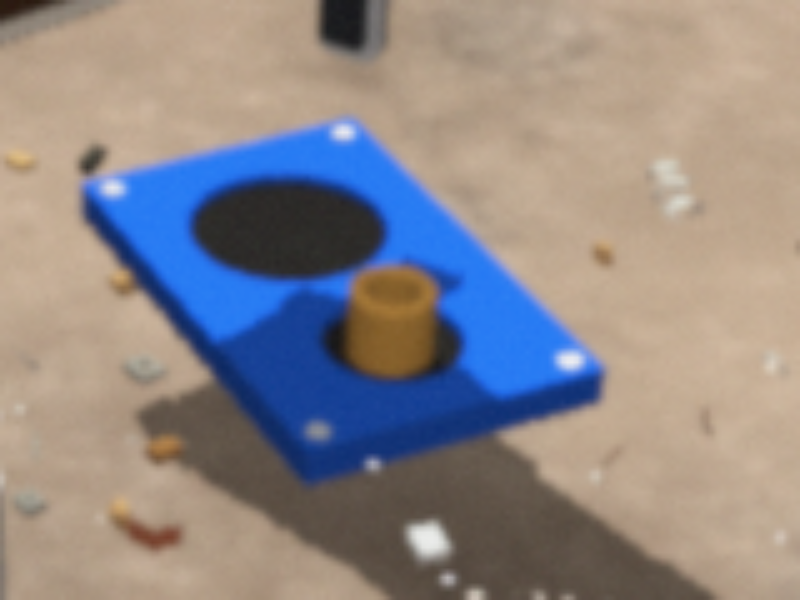

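The bushing stands upright in the small recess (392,325 in the crop), within a few mm of centre. Going to the spindle.

```bash
python3 -m pendant '[[0.07,0.002,-0.022,0,0],[0.07,0.002,-0.024,0,0],[0.07,0.002,-0.024,0,0],[0.07,0.002,-0.024,0,0],[0.07,0.002,-0.024,0,0],[0.07,0.002,-0.024,0,0],[0.07,0.002,-0.024,0,0],[0.07,0.002,-0.024,0,0],[0.07,0.002,-0.024,0,0],[0.07,0.003,-0.026,0,0],[0.07,0,0,0,0],[0.07,0,0,0,0]]'
python3 - <<'E'
from h import *
q,d=bot.read_camera("scene");cv2.imwrite("pics/s5.png",cv2.resize(q[150:350,200:467],(800,600)))
p,r,o=tool();print(o["t"],p)
print((r.inv().apply(np.array([.434,.142,p[2]])-p)*1000).round())
E
```

```text
t: 8.07
eef_pos: [0.4331, 0.1433, 0.3088]
tool_rot: [-0.0, 0.982, 0.187, -0.001]
contact_force: [0.9, -0.1, -0.6]
gripper_width: 0.818
grasp_force: 0.0
8.1167 [0.43342563 0.14211547 0.30883057]
[ 0.  0. -0.]
```

View pics/s5.png

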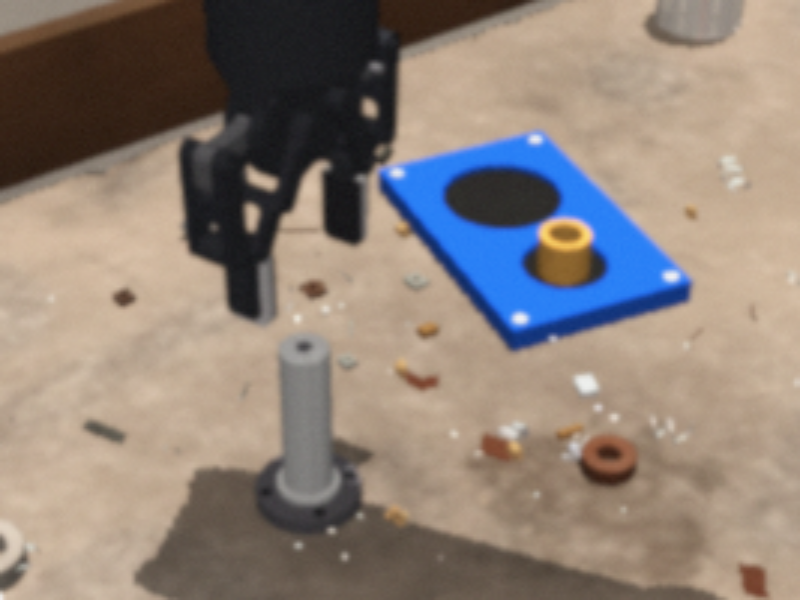

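The fingers straddle the spindle top (305,345). Descending and gripping.

```bash
python3 -m pendant '[[0.07,0,0,0.02,0],[0.07,0,0,0.025,0],[0.07,0,0,0.02,0],[0.07,0,0,0.013,0],[0.07,0,0,0,0],[0.015,0,0,0,0],[0.015,0,0,0,0],[0.015,0,0,0,0],[0.015,0,0,0,0],[0.015,0,0,0,0],[0.015,0,0,0,0]]' 70
python3 -m pendant '[[0.015,0,0,-0.01,0],[0.015,0,0,-0.02,0],[0.015,0,0,-0.025,0],[0.015,0,0,-0.02,0],[0.015,0,0,-0.005,0],[0.015,0,0,0,0],[0.015,0,0,0,0]]'
python3 - <<'E'
from h import *
m0=bot.camera_model("scene");C=-np.array(m0["R"]).T@m0["t"]
q,d=bot.read_camera("scene")
k=bot.trace("spindle_center","scene")[0]
v,u=np.nonzero(k["mask"]&(d>0));P=np.array([C+ray("scene",(a,b))[1]*d[b,a] for a,b in zip(u,v)])
print(k["score"],len(P),np.percentile(P,[2,98],axis=0).round(3))
cv2.imwrite("pics/s6.png",cv2.resize(q[150:350,200:467],(800,600)))
p,r,o=tool();print(o["t"],p,o["contact_force"],o["torque"])
print((r.inv().apply(np.array([.5812,-.1083,p[2]])-p)*1000).round())
E
```

```text
t: 9.03
eef_pos: [0.4343, 0.1424, 0.2327]
tool_rot: [0.0, 0.983, 0.185, 0.001]
contact_force: [-0.7, -0.2, 6.4]
gripper_width: 0.29
grasp_force: 68.6
t: 9.62
eef_pos: [0.4336, 0.1418, 0.3113]
tool_rot: [0.0, 0.983, 0.185, -0.0]
contact_force: [-0.7, -0.3, -3.2]
gripper_width: 0.287
grasp_force: 69.1
0.76 1301 [[0.406 0.117 0.081]
 [0.454 0.168 0.18 ]]
9.7167 [0.43328155 0.1418219  0.31049204] [-0.16580543  1.09976777 -3.87693422] [0.00647416 0.00549102 0.0337007 ]
[ 47. 287.  -0.]
```

View pics/s6.png

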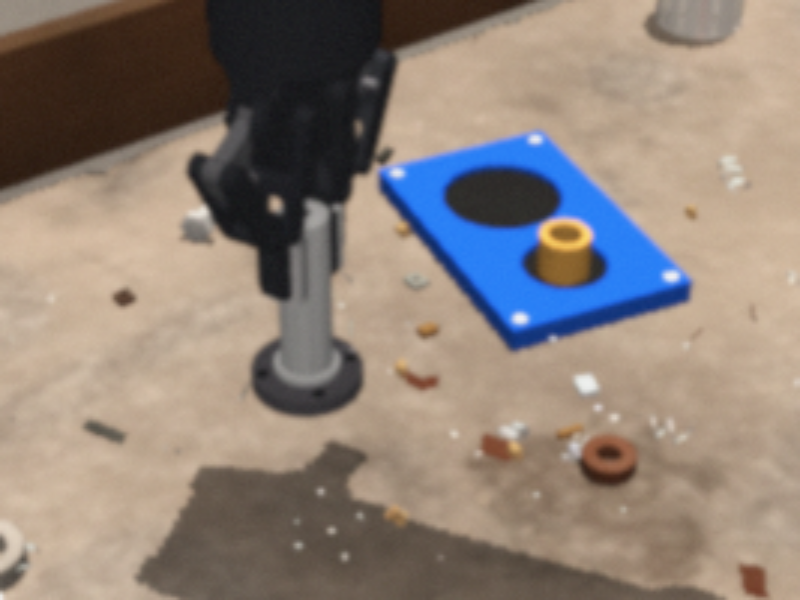

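The spindle is held upright (305,290), with its underside about 78 mm up. Moving over the large recess.

```bash
python3 -m pendant '[[0.015,0.002,0.014,0,0],[0.015,0.0045,0.027,0,0],[0.015,0.0045,0.027,0,0],[0.015,0.0045,0.027,0,0],[0.015,0.0045,0.027,0,0],[0.015,0.0045,0.027,0,0],[0.015,0.0045,0.027,0,0],[0.015,0.0045,0.027,0,0],[0.015,0.0045,0.027,0,0],[0.015,0.0045,0.027,0,0],[0.015,0.0025,0.018,0,0],[0.015,0.002,0.012,0,0]]'
python3 -m pendant '[[0.015,0,0,0.012,0],[0.015,0,0,0.012,0],[0.015,0,0,0.012,0],[0.015,0,0,0,0],[0.015,0,0,0,0]]'
python3 - <<'E'
from h import *
m0=bot.camera_model("scene");C=-np.array(m0["R"]).T@m0["t"]
q,d=bot.read_camera("scene")
k=bot.trace("spindle_center","scene")[0]
v,u=np.nonzero(k["mask"]&(d>0));P=np.array([C+ray("scene",(a,b))[1]*d[b,a] for a,b in zip(u,v)])
f=P[P[:,2]<P[:,2].min()+.02]
print(k["score"],len(P),np.percentile(P,[2,98],axis=0).round(3),np.percentile(f,[2,98],axis=0).round(3))
cv2.imwrite("pics/s7.png",cv2.resize(q[150:270,310:470],(800,600)))
p,r,o=tool();print(o["t"],p,o["contact_force"])
print((r.inv().apply(np.array([.5812,-.1083,p[2]])-p)*1000).round(1))
E
```

```text
t: 10.72
eef_pos: [0.5822, -0.1106, 0.3098]
tool_rot: [-0.0, 0.983, 0.184, -0.001]
contact_force: [-0.3, 0.1, -2.8]
gripper_width: 0.29
grasp_force: 69.2
t: 11.13
eef_pos: [0.581, -0.1066, 0.2741]
tool_rot: [-0.001, 0.983, 0.186, -0.002]
contact_force: [0.1, 0.5, -2.9]
gripper_width: 0.287
grasp_force: 69.2
0.57 793 [[ 0.553 -0.128  0.044]
 [ 0.604 -0.08   0.143]] [[ 0.607 -0.158  0.003]
 [ 0.665 -0.106  0.017]]
11.2333 [ 0.58189715 -0.10714069  0.27578628] [ 0.35432182 -0.28031349 -3.62598524]
[-1.1  0.8 -0. ]
```

View pics/s7.png

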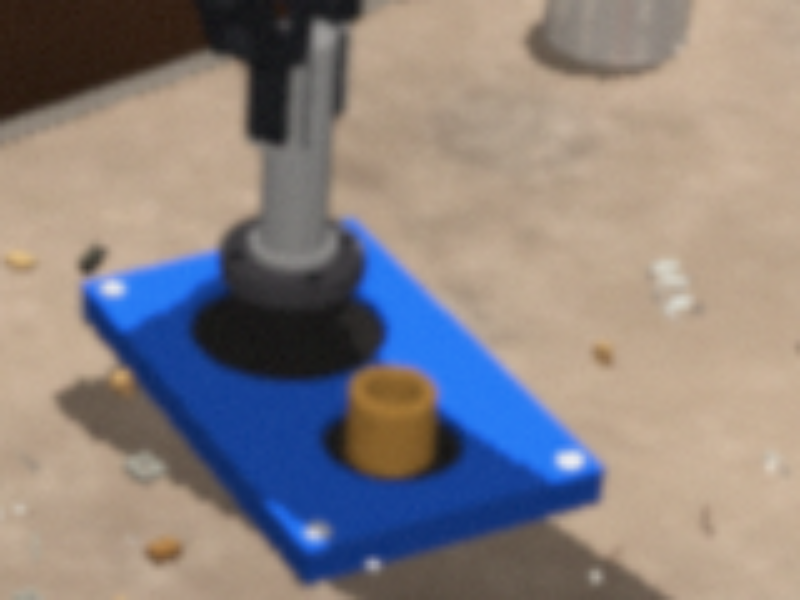

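The spindle (300,250) hangs over the large recess (290,325), well aligned. Lowering it gently.

```bash
python3 -m pendant '[[0.015,-0.001,0.001,0.01,0],[0.015,0,0,0.01,0],[0.015,0,0,0.006,0],[0.015,0,0,0.003,0],[0.015,0,0,0.002,0],[0.015,0,0,0,0],[0.015,0,0,0,0]]'
```

```text
t: 11.82
eef_pos: [0.5815, -0.1093, 0.2448]
tool_rot: [0.0, 0.983, 0.185, 0.0]
contact_force: [-0.9, 0.2, -3.2]
gripper_width: 0.286
grasp_force: 69.2
```

```bash
python3 -m pendant '[[0.015,0,0,0.001,0],[0.015,0,0,0.001,0],[0.015,0,0,0.0007,0],[0.015,0,0,0,0]]'
```

```text
t: 12.15
eef_pos: [0.5816, -0.1093, 0.2428]
tool_rot: [0.0, 0.983, 0.185, 0.0]
contact_force: [-2.1, 1.0, 3.9]
gripper_width: 0.285
grasp_force: 69.8
```

The flange is on the floor. Releasing and withdrawing straight up.

```bash
python3 -m pendant '[[0.015,0,0,0.0005,0],[0.04,0,0,0,0],[0.07,0,0,0,0],[0.07,0,0,0,0],[0.07,0,0,0,0],[0.07,0,0,0,0],[0.07,0,0,-0.015,0],[0.07,0,0,-0.025,0],[0.07,0,0,-0.03,0],[0.07,0,0,-0.03,0],[0.07,0,0,-0.02,0],[0.07,0,0,0,0]]' 20
python3 -m pendant '[[0.07,0,0,0,0],[0.07,0,0,0,0],[0.07,0,0,0,0]]'
python3 - <<'E'
from h import *
q,d=bot.read_camera("scene");cv2.imwrite("pics/s8.png",cv2.resize(q[150:270,310:470],(800,600)))
m0=bot.camera_model("scene");C=-np.array(m0["R"]).T@m0["t"]
for n in["spindle_center","bushing_center"]:
    k=bot.trace(n,"scene")[0];v,u=np.nonzero(k["mask"]&(d>0));P=np.array([C+ray("scene",(a,b))[1]*d[b,a] for a,b in zip(u,v)])
    print(n,k["score"],np.percentile(P,[2,98],axis=0).round(3))
E
```

```text
t: 13.15
eef_pos: [0.5829, -0.1093, 0.3664]
tool_rot: [0.001, 0.983, 0.185, 0.004]
contact_force: [0.4, -0.3, 0.2]
gripper_width: 0.824
grasp_force: 0.0
t: 13.4
eef_pos: [0.5808, -0.1094, 0.36]
tool_rot: [-0.0, 0.983, 0.185, -0.001]
contact_force: [0.3, -0.1, -0.6]
gripper_width: 0.818
grasp_force: 0.0
spindle_center 0.63 [[ 0.555 -0.13   0.015]
 [ 0.599 -0.083  0.113]]
bushing_center 0.81 [[ 0.484 -0.103  0.013]
 [ 0.513 -0.073  0.041]]
```

View pics/s8.png

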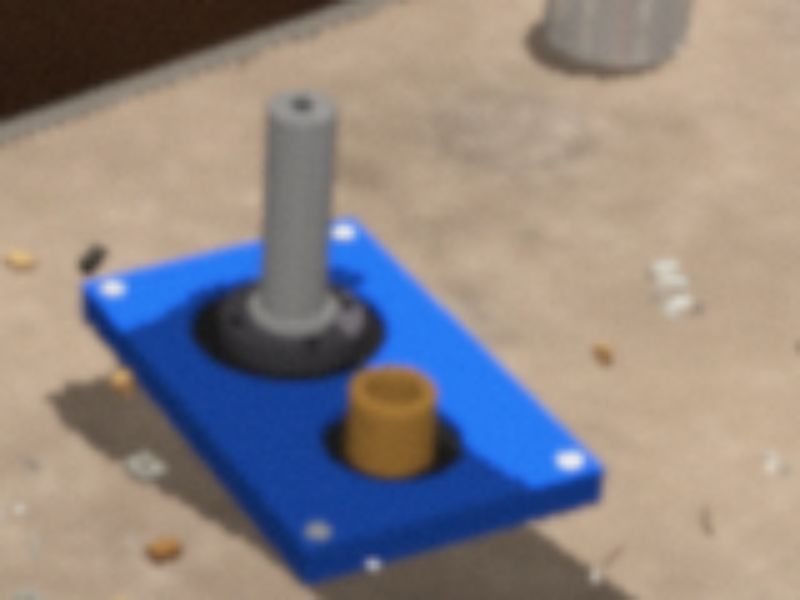

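The spindle (297,220) stands upright in the large recess and the bushing (392,420) in the small one. The hand is clear of both, so I'm handing in.

```bash
python3 -c "
from station import bot
print(bot.hand_in())"
```

```text
the job is handed in; nothing more can be done
None
```

I set the bushing in the small recess, then stood the spindle flange down in the large one, and handed the job in at about 13.5 s; the last picture showed both upright with the hand clear, but the hand-in returned no verdict.

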